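# Hang the dip cup on the bento rim

## Task

Hang the little steel dip cup by its own hook over the rim of the open steel bento tier, so that the cup hangs upright on the outside of the tier, clear of the table, with the hook's prong inside. Leave the tier standing about where it is.

Things in the scene. Friction and masses are not known exactly. Their poses are not given: they have to be found in the camera images.
- dip_cup: Small round stainless steel dip cup standing open side up on the table; 46 mm outer diameter, 36 mm tall, straight sides, about 70 g. A flat steel strap 24 mm wide and 3 mm thick rises from its wall on the cup's own +x side to 57 mm height and bends over into a hook pointing away from the cup. Origin: centre of the underside; z up, x from the cup towards the hook. The straight sides can be pinched from above, across the cup's y axis (46 mm).
- hook_top (a point): Point on the dip cup: middle of the underside of the hook's top, where the rim ends up. In the cup's frame 31.5 mm along x and 54 mm above the cup's underside. At the top the hook's gap is about 12 mm wide (from 25.5 to 37.5 mm along the cup's x); the prong flares away from the cup, so the mouth is about 23 mm wide (25.5 to 48 mm) at its lower end. Axes as the cup's.
- hook_tip (a point): Point on the dip cup: lower free end of the hook's prong, 50 mm along the cup's x and 32 mm above the cup's underside, so 22 mm below hook_top. Axes as the cup's.
- bento_tier: The open round stainless steel bento tier, empty, 140 mm outer diameter, 75 mm tall, straight 4 mm wall (rim at 66 to 70 mm from its axis), 0.5 kg, standing loose on the table. Any place on its rim will do. The closed bento beside it (two tiers with lid and bail handle, also 140 mm across, 160 mm tall) is not meant. Origin: centre of the underside, z up.
Mind the look-alikes: they are no part of the job. Of the things like the dip_cup, leave any that is brown or orange; of the rest the smaller one is meant.

How it is judged:
By the outcome, as a careful person would: the job done as asked, in the order asked, and still so for the second after the job is handed in, with the robot touching nothing.
It also fails if it takes over 40 s, if anything falls off the work surface, if the arm or the gripper's body presses on something with over 40 N, if the wrist force passes 120 N, or if a joint passes its speed limit or range.

## Robot

A 7-joint arm with a two-finger parallel gripper is mounted at the origin on the work surface. World frame = base frame: x ahead of the robot, y to its left, z up, the work surface at z = 0. Lengths are in m, angles in degrees, forces in N, time in s.
With the tool pointing down it reaches from about 0.425 to 0.875 m from the base axis. Payload 9.9 kg.
Tool frame: the origin (TCP) lies midway between the tips of the shut fingers; the grasp point (between the pads) lies 19 mm behind it; z points along the fingers, x is the direction in which the jaws open and shut, and the axes are right-handed (so a half turn about z gives the same grasp; the last joint's range is limited). The gripper opens to 85 mm and grips with 20 to 120 N. Pads are 22 mm wide; open, the fingers measure 114 mm over their backs; the gripper's body (76 mm by 85 mm) begins 54 mm behind the grasp point. The pads swing forward as they close: fully open they stand 13 mm farther back than shut.
Start: joints at [70.199, 32.985, 1.427, 82.34, -0.859, 64.687, -3.237], TCP at [0.175, -0.652, 0.231] pointing down, gripper open.
Joint ranges: [-157.87, 157.87], [-19.46, 123.44], [-87.15, 90], [11.01, 140.99], [-62.26, 242.26], [9.8, 113.94], [-161.44, 161.44]. Speed limits (degrees/s): [127.2, 127.2, 172.46, 172.46, 180, 180, 180].

## Interface

Orientations are given as a 3x3 rotation matrix whose columns are the frame's x, y, z axes.
In Python, from bench import sense, read_camera, hand_in gives the robot as it stands.
- The arm moves only by the shell command python3 -m pendant 'ROWS'. ROWS is text: rows parted by semicolons, each of 5 numbers parted by spaces: the shift along the tool's x, y, z in mm, then the turn about the tool's z in rad, then the gripper's target within -1 to 1 (shut at 1, half-way at 0, fully open at -1). A call has 1 to 8 rows; each row is the pose to reach, as a shift and turn from the pose measured when the call began, along the tool's axes at that moment; what a row does not reach only later rows make up. A row lasts 1/8 s, in which the tool goes at most 62.5 mm and 10.7 degrees, less where a joint would pass 70% of its speed; a pose out of reach is approached as far as the arm can. A call with a gripper value outside its range is refused whole. The fingers move at their own pace and stop on an object; the grip force is fixed at half the most. Time passes only in rows, so rows that repeat a pose let the fingers close. It gives the time, the measured TCP pose, the force and the opening at its end, in the units of the state.
- sense(): the state, without advancing time (a new reading comes with each control period).
- read_camera(name): name is "side" or "top"; returns a dict with "color" (400x640x3 uint8, red, green, blue), "range_z" (400x640 float32, m along the optical axis (not along the pixel's ray), 0 where there is no reading), "fx", "fy", "cx", "cy" (pixels), "R" (3x3) and "t" (3): a world point X has camera coordinates R X + t. Camera axes: x right, y down, z forward; pixel columns grow to the right and rows downward; lengths in m; the calibration is good to about 2 mm. A picture is of the moment at which its call begins.
- hand_in(): hands the job in, once; it reports no verdict.
The state is a dict: "clock": time; "joint_pos": joint angles; "dq": joint speeds; "joint_efforts": joint torques, N m; "tcp_pos": TCP position; "tcp_rot": TCP orientation; "force": force on the tool from outside, world axes, zero at the start; "moment": the same for the moment, N m; "width": opening from 0.0 (shut) to 1.0 (fully open).
Only numpy, scipy, OpenCV 4.12 (cv2) and the standard library are available. Lean on these libraries where they do the work, as an engineer would, in place of code of your own. Each camera call takes 0.05 s, during which the arm holds its last target. There are 200 camera calls.

## Working session

There is one attempt and no reset: what is moved stays moved. The work goes in short steps, Python scripts to look and compute and a shell command to move; the robot and the scene stay as the last step left them, time stands still between calls to the robot, and variables do not carry over. Pictures are saved under pics/ and viewed, on a budget of 10 in all, crops included, one or two more only if the job needs it, and the job is handed in when it is done.

```bash
mkdir -p pics; python3 - <<'E'
from bench import *
import cv2,numpy as np
for n in("top","side"):
    d=read_camera(n); np.savez(f"{n}.npz",**d); cv2.imwrite(f"pics/{n}0.png",d["color"][:,:,::-1])
    R,t=np.array(d["R"]),np.array(d["t"]); print(n,-R.T@t,R[2],d["fx"],d["cx"])
print(sense())
E
```

```text
top [0.43827907 0.00862681 0.83868816] [ 0.12542113  0.02109561 -0.99187929] 403.6828003902096 316.5987350110577
side [ 0.18817028 -0.42607675  0.75054714] [ 0.39337163  0.4934694  -0.77572335] 437.1367106504036 321.18401595707525
{'clock': 0.1, 'joint_pos': array([70.19760458, 33.02699529,  1.423984  , 82.38171879, -0.85795187,
       64.6879452 , -3.23923868]), 'dq': array([-0.00295744, -0.06969406,  0.01038038, -0.09064406, -0.0452444 ,
        0.07290662,  0.00423125]), 'joint_efforts': array([ 6.02410742e-03, -7.67299676e+01,  2.25786299e+00, -2.86601418e+01,
        1.59366435e-02,  8.55266961e-03, -6.27329655e-05]), 'tcp_pos': array([ 0.17460158, -0.65159663,  0.23053838]), 'tcp_rot': array([[ 2.58838776e-01, -9.65920416e-01, -4.87457263e-04],
       [-9.65919376e-01, -2.58839214e-01,  1.42116454e-03],
       [-1.49890490e-03,  1.02991925e-04, -9.99998871e-01]]), 'force': array([-0.28944592,  0.04490522,  0.35621545]), 'moment': array([-0.00473208,  0.02273092, -0.02607143]), 'width': 0.999974076917506}
```

View pics/top0.png

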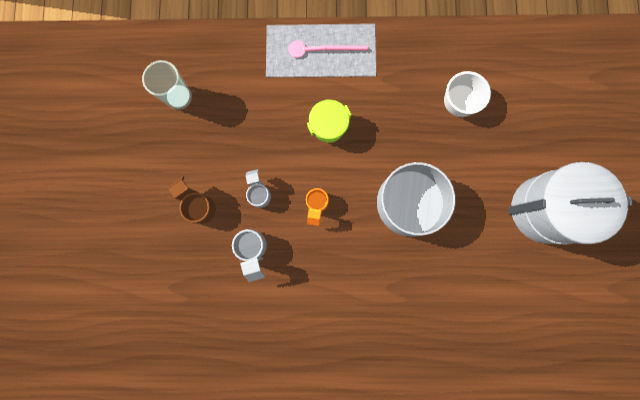

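View pics/side0.png

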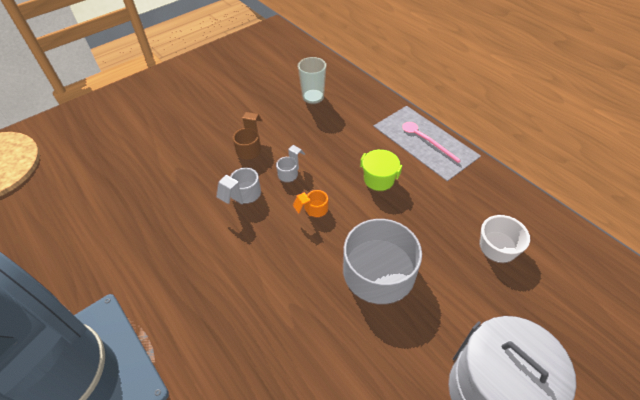

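Top view: things like the cup are brown (195,207), orange (317,200), larger steel (248,246) and smaller steel (258,194). The smaller steel one is meant. The open tier is at (416,200), and the closed bento at (575,203) is not meant. Next is one close crop of the choice, plus measurement.

```bash
cat >h.py <<'E'
import numpy as np,cv2
def pts(d,mask=None):
    R,t=np.array(d["R"]),np.array(d["t"]); v,u=np.nonzero((d["range_z"]>0)&(mask if mask is not None else True))
    z=d["range_z"][v,u]; c=np.c_[(u-d["cx"])/d["fx"]*z,(v-d["cy"])/d["fy"]*z,z]
    return (c-t)@R,u,v
def ray(d,u,v,h):
    R,t=np.array(d["R"]),np.array(d["t"]); o=-R.T@t
    r=R.T@np.array([(u-d["cx"])/d["fx"],(v-d["cy"])/d["fy"],1]); return o+r*(h-o[2])/r[2]
def circ(P):
    A=np.c_[2*P[:,:2],np.ones(len(P))]; s=np.linalg.lstsq(A,(P[:,:2]**2).sum(1),rcond=None)[0]
    return s[:2],np.sqrt(s[2]+s[:2]@s[:2])
E
python3 - <<'E'
from h import *
for n in("top","side"):
    d=dict(np.load(n+".npz")); s=cv2.cvtColor(d["color"],cv2.COLOR_RGB2HSV)[...,1]
    P,u,v=pts(d,s<70)
    if n=="top":
        boxes={"cup":(238,165,280,212),"big":(225,222,270,285),"tier":(370,155,465,245)}
    else: boxes={"cup":(272,143,305,184),"big":(215,165,262,205),"tier":(335,215,425,305)}
    for k,(a,b,c,e) in boxes.items():
        q=P[(u>=a)&(u<=c)&(v>=b)&(v<=e)]; q=q[q[:,2]>.003]
        zm=np.percentile(q[:,2],99)
        print(n,k,len(q),"zmax",zm.round(4))
        if k=="tier":
            r=q[q[:,2]>.069]; print(" rim",circ(r))
        else:
            for lo,hi in((.03,.04),(.036,.048),(.05,.065)) if k=="cup" else ((.04,.06),(.06,.1)):
                r=q[(q[:,2]>lo)&(q[:,2]<hi)]
                if len(r)>3: print(" ",lo,hi,len(r),r.mean(0).round(4),r.min(0).round(4),r.max(0).round(4),circ(r))
d=dict(np.load("top.npz")); i=d["color"][150:290,150:350,::-1]
j=np.load("side.npz")["color"][100:240,210:410,::-1]
cv2.imwrite("pics/crop.png",np.vstack([cv2.resize(i,None,fx=2.1,fy=2.1),cv2.resize(j,None,fx=2.1,fy=2.1)]))
for p in((258,195),(252,177)): print(ray(d,*p,.036),ray(d,*p,.057))
E
```

```text
top cup 507 zmax 0.0584
  0.03 0.04 136 [0.5511 0.1471 0.0347] [0.5239 0.1238 0.0304] [0.5977 0.1683 0.0397] (array([0.55399758, 0.14717443]), np.float64(0.023900107563082536))
  0.036 0.048 51 [0.5696 0.1512 0.0398] [0.5239 0.1255 0.036 ] [0.5952 0.168  0.0476] (array([0.56138908, 0.15087379]), np.float64(0.02573508224308662))
  0.05 0.065 123 [0.5773 0.1529 0.0555] [0.5659 0.1398 0.05  ] [0.5906 0.1651 0.0596] (array([0.57755686, 0.15296228]), np.float64(0.009131958698302549))
top big 1148 zmax 0.078
  0.04 0.06 291 [0.4299 0.1574 0.0479] [0.3767 0.1277 0.0401] [0.4755 0.1916 0.0597] (array([0.42661501, 0.1566003 ]), np.float64(0.03761202896877867))
  0.06 0.1 292 [0.4018 0.1489 0.074 ] [0.3838 0.1307 0.0603] [0.4199 0.1684 0.0794] (array([0.40181921, 0.1488455 ]), np.float64(0.013087856650597753))
top tier 3856 zmax 0.0755
 rim (array([ 0.53299735, -0.16692388]), np.float64(0.0674920174144548))
side cup 561 zmax 0.0577
  0.03 0.04 142 [0.5507 0.1457 0.0344] [0.523  0.1222 0.0301] [0.596  0.168  0.0388] (array([0.55244729, 0.14503204]), np.float64(0.023294458283200536))
  0.036 0.0
[... 162 characters left out ...]
755 0.1523 0.0554] [0.566  0.1412 0.0501] [0.5875 0.1667 0.0586] (array([0.57644119, 0.15275589]), np.float64(0.00918183710057286))
side big 1174 zmax 0.078
  0.04 0.06 327 [0.4261 0.1523 0.048 ] [0.3758 0.1271 0.0401] [0.4756 0.1919 0.0596] (array([0.42389723, 0.16097413]), np.float64(0.03979089376429744))
  0.06 0.1 267 [0.4003 0.1466 0.0725] [0.3828 0.1272 0.0601] [0.4206 0.1688 0.0791] (array([0.40175837, 0.14757759]), np.float64(0.014160871785912202))
side tier 5164 zmax 0.076
 rim (array([ 0.53252623, -0.16801823]), np.float64(0.06762297071384875))
[0.54425684 0.14363618 0.036     ] [0.54148424 0.14010405 0.057     ]
[0.58105755 0.15645602 0.036     ] [0.57732217 0.1525885  0.057     ]
```

View pics/crop.png

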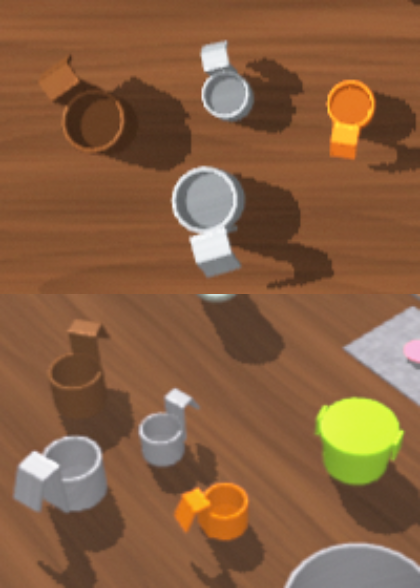

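The choice holds: the smaller steel cup has its hook pointing roughly +x. Next I work out the hook's angle and the shifts.

```bash
cat >>h.py <<'E'
def cup(d,box,z0=0.0,cen=None):
    "centre by fixed-radius fit of rim, hook-top centroid and angle"
    from scipy.optimize import least_squares
    s=cv2.cvtColor(d["color"],cv2.COLOR_RGB2HSV)[...,1]; P,u,v=pts(d,s<70); a,b,c,e=box
    q=P[(u>=a)&(u<=c)&(v>=b)&(v<=e)]; hk=q[(q[:,2]>z0+.053)&(q[:,2]<z0+.062)][:,:2]
    h=np.median(hk,0); r=q[abs(q[:,2]-z0-.035)<.003][:,:2]; r=r[np.linalg.norm(r-h,axis=1)>.027]
    m=least_squares(lambda p:np.linalg.norm(r-p,axis=1)-.0222,r.mean(0),loss="soft_l1",f_scale=.001).x
    rect=cv2.minAreaRect((hk*1000).astype(np.float32))
    return m,h,np.degrees(np.arctan2(*(h-m)[::-1])),np.linalg.norm(h-m),rect
def shift(st,target):
    "tool-axis shift in mm from the measured TCP to target"
    return (st["tcp_rot"].T@(np.array(target)-st["tcp_pos"])*1000).round(1)
E
python3 - <<'E'
from h import *; from bench import sense
for n,b in(("top",(238,165,280,212)),("side",(272,143,305,184))): print(cup(dict(np.load(n+".npz")),b))
s=sense()
print(shift(s,(.548,.1455,.12)),shift(s,(.55,-.2,.23)))
E
```

```text
(array([0.54725556, 0.14620497]), array([0.57747106, 0.15291807]), np.float64(12.52617997158505), np.float64(0.030952257155888296), ((577.626953125, 153.24813842773438), (18.926658630371094, 23.683420181274414), 12.26144790649414))
(array([0.546858  , 0.14561385]), array([0.57685299, 0.15303877]), np.float64(13.90343321656667), np.float64(0.030900295235455427), ((576.6025390625, 152.9818878173828), (18.24429702758789, 23.71465492248535), 10.528447151184082))
[-673.1 -567.   111.5] [-339.  -479.5    1. ]
```

```bash
python3 -m pendant '-200 -420 0 0.04 -1;-200 -420 0 0.04 -1;-340 -480 0 0.04 -1;-340 -480 0 0.04 -1;-400 -500 20 0.04 -1;-673 -567 110 0.04 -1;-673 -567 110 0.04 -1;-673 -567 110 0.04 -1'
python3 - <<'E'
from h import *; from bench import sense
s=sense(); print(s["clock"],s["tcp_pos"],s["tcp_rot"],s["force"]); print(shift(s,(.547,.146,.12)))
E
```

```text
clock: 1.1
tcp_pos: [0.4316, -0.2394, 0.1942]
tcp_rot: [[0.22, -0.976, -0.0], [-0.976, -0.22, 0.001], [-0.001, 0.0, -1.0]]
force: [1.1, -0.3, 0.5]
width: 0.999
1.1 [ 0.43158107 -0.23943239  0.19419582] [[ 2.19989214e-01 -9.75502238e-01 -3.60800412e-04]
 [-9.75501158e-01 -2.19989507e-01  1.45200599e-03]
 [-1.49580740e-03  3.25355631e-05 -9.99998881e-01]] [ 1.10762113 -0.31441348  0.47739424]
[-350.5 -197.4   74.7]
```

```bash
python3 -m pendant '-350 -197 40 0 -1;-350 -197 40 0 -1;-350 -197 40 0 -1;-350 -197 60 0 -1;-350 -197 75 0 -1;-350 -197 75 0 -1;-350 -197 75 0 -1;-350 -197 75 0 -1'
python3 - <<'E'
from h import *; from bench import sense
s=sense(); print(s["tcp_rot"][:,0]); print(shift(s,(.547,.146,.004)))
E
```

```text
clock: 2.1
tcp_pos: [0.5462, 0.1491, 0.1184]
tcp_rot: [[0.225, -0.974, -0.002], [-0.974, -0.225, 0.002], [-0.003, 0.002, -1.0]]
force: [-0.2, -1.1, 0.3]
width: 0.998
[ 0.22507712 -0.97433659 -0.002915  ]
[  3.6  -0.2 114.4]
```

```bash
python3 -m pendant '3 0 0 0 -1;3 0 40 0 -1;3 0 80 0 -1;3 0 100 0 -1;3 0 114 0 -1;3 0 114 0 -1;3 0 114 0 -1;3 0 114 0 -1'
python3 - <<'E'
from h import *; from bench import *
s=sense(); print(s["tcp_rot"][:,0],shift(s,(.547,.146,.004)))
d=read_camera("side");np.savez("s1.npz",**d);cv2.imwrite("pics/s1.png",cv2.resize(d["color"][60:260,180:430,::-1],None,fx=2.4,fy=2.4))
E
```

```text
clock: 3.1
tcp_pos: [0.5473, 0.1466, 0.0053]
tcp_rot: [[0.225, -0.974, -0.001], [-0.974, -0.225, 0.003], [-0.003, -0.0, -1.0]]
force: [0.7, 1.0, 0.6]
width: 0.999
[ 0.22490674 -0.97437548 -0.00306323] [0.5 0.4 1.3]
```

View pics/s1.png

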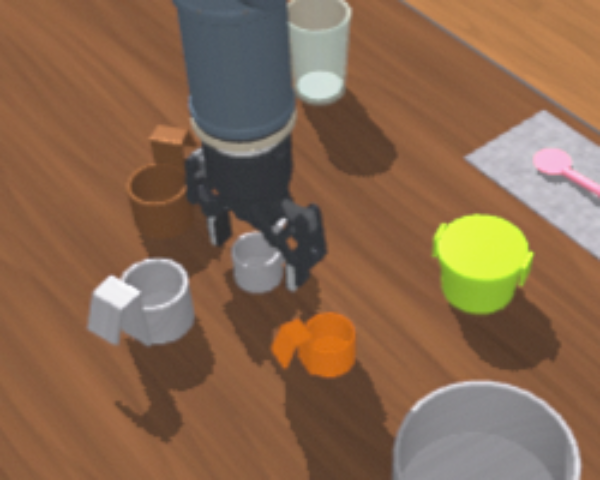

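The open fingers straddle the small steel cup at crop (258,262), which sits centred between them. Closing now.

```bash
python3 -m pendant '0 0 1 0 1;0 0 1 0 1;0 0 1 0 1;0 0 1 0 1;0 0 1 0 1;0 0 1 0 1;0 0 1 0 1;0 0 1 0 1'
python3 -m pendant '0 0 -20 0 1;0 0 -50 0 1;0 0 -90 0 1;0 0 -120 0 1;0 0 -150 0 1;0 0 -150 0 1;0 0 -150 0 1'
python3 - <<'E'
from h import *; from bench import *
s=sense(); print(s["tcp_rot"][:,0],s["tcp_pos"])
for n in("side","top"):
    d=read_camera(n);np.savez(n+"2.npz",**d)
    c=np.array(d["R"])@(s["tcp_pos"]+[0,0,.02])+d["t"];print(n,c[:2]/c[2]*d["fx"]+[d["cx"],d["cy"]])
d=dict(np.load("side2.npz"));c=np.array(d["R"])@(s["tcp_pos"])+d["t"];u,v=(c[:2]/c[2]*d["fx"]+[d["cx"],d["cy"]]).astype(int)
cv2.imwrite("pics/s2.png",cv2.resize(d["color"][max(v-80,0):v+80,u-100:u+100,::-1],None,fx=3,fy=3))
E
```

```text
clock: 4.15
tcp_pos: [0.5472, 0.1467, 0.0048]
tcp_rot: [[0.225, -0.974, -0.0], [-0.974, -0.225, 0.003], [-0.003, -0.0, -1.0]]
force: [-1.0, -0.5, 7.1]
width: 0.533
clock: 5.03
tcp_pos: [0.5468, 0.1461, 0.1542]
tcp_rot: [[0.225, -0.974, -0.001], [-0.974, -0.225, 0.003], [-0.003, 0.001, -1.0]]
force: [0.0, -0.3, -0.4]
width: 0.534
[ 0.22512482 -0.97432535 -0.00298869] [0.54681698 0.14612717 0.15415267]
side [281.36770392 115.72710191]
top [242.89225923 182.73706514]
```

View pics/s2.png

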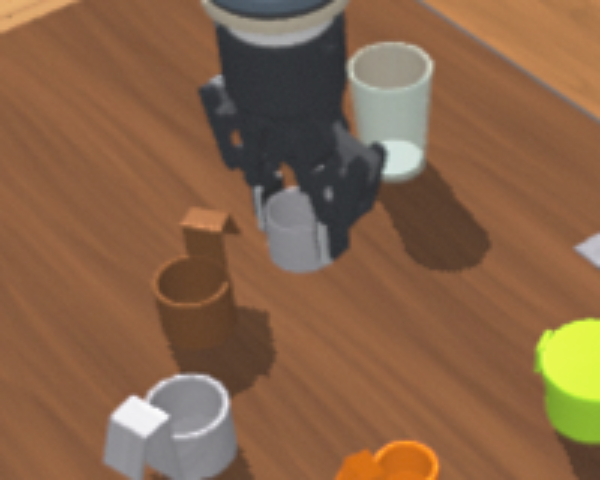

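The cup is held: the opening of 0.533 is about 45 mm, and in the crop it hangs at (300,230) between the pads. Carrying it to above the rim on the robot's side of the tier, where the current hook direction already points at the tier's axis.

```bash
python3 - <<'E'
from h import *; from bench import sense
s=sense(); R=s["tcp_rot"]; T=np.array([.5328,-.1675]); dr=-R[:2,1]; dr/=np.linalg.norm(dr); c=T-.0995*dr
print(c,shift(s,(*c,.10)))
E
```

```text
[ 0.43585387 -0.1898986 ] [302.6 183.4  53.1]
```

```bash
python3 -m pendant '50 30 0 0 1;100 61 0 0 1;150 92 0 0 1;200 122 0 0 1;250 153 10 0 1;290 176 20 0 1;303 183 30 0 1;303 183 30 0 1'
python3 -m pendant '0 0 0 0 1;0 0 0 0 1'
python3 - <<'E'
from h import *; from bench import *
s=sense(); R=s["tcp_rot"]; print(s["tcp_pos"],R[:,1],shift(s,(.4359,-.1899,.1)))
for n in("side","top"):
    d=read_camera(n);np.savez(n+"3.npz",**d)
    q=lambda X:(lambda c:c[:2]/c[2]*d["fx"]+[d["cx"],d["cy"]])(np.array(d["R"])@X+d["t"])
    B=s["tcp_pos"]-[0,0,.005]; dr=-R[:,1]
    for k,a,h in(("bottom",0,0),("hooktop",.0315,.057),("tip",.05,.032)): print(n,k,q(B+a*dr+[0,0,h]).round(1))
    u,v=q(B).astype(int); v=max(v,100);u=max(u,125)
    cv2.imwrite(f"pics/{n}3.png",cv2.resize(d["color"][v-100:v+100,u-125:u+125,::-1],None,fx=3,fy=3)); print(u,v)
E
```

```text
clock: 6.12
tcp_pos: [0.4356, -0.1905, 0.122]
tcp_rot: [[0.224, -0.975, -0.005], [-0.975, -0.224, 0.003], [-0.004, 0.004, -1.0]]
force: [0.9, 0.8, -0.9]
width: 0.53
clock: 6.38
tcp_pos: [0.4364, -0.189, 0.1221]
tcp_rot: [[0.226, -0.974, -0.004], [-0.974, -0.226, 0.004], [-0.005, 0.003, -1.0]]
force: [0.5, -0.5, -0.6]
width: 0.528
[ 0.43636148 -0.18902476  0.12210519] [-0.97413665 -0.22593704  0.00320129] [ 0.8  0.6 22.1]
side bottom [351.5 277.3]
side hooktop [364.7 245. ]
side tip [370.1 245.6]
351 277
top bottom [437.5 249. ]
top hooktop [442.  230.1]
top tip [434.9 220.1]
437 248
```

View pics/side3.png

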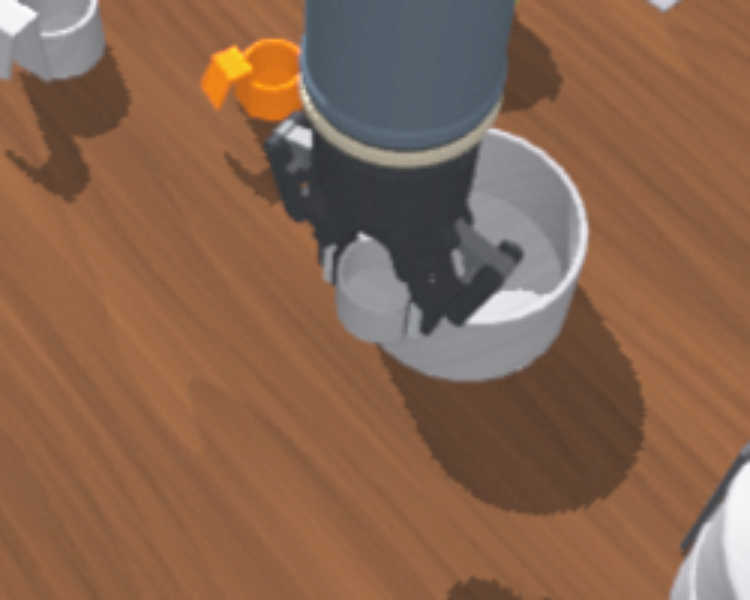

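View pics/top3.png

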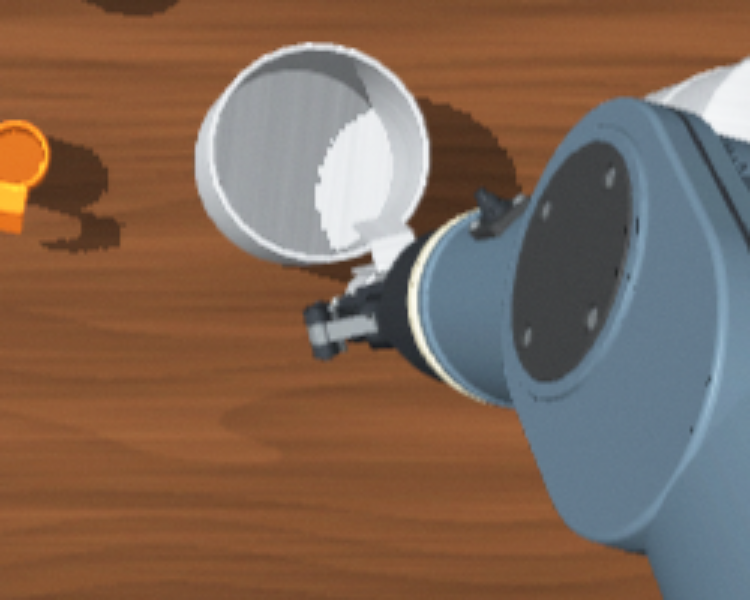

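The top view shows the hook at pixel (443,231) against a predicted (442,230), and it points into the tier. The side view shows the cup still upright in the pads. Lowering in two stages.

```bash
python3 -m pendant '1 1 20 0 1;1 1 40 0 1;1 1 55 0 1;1 1 65 0 1;1 1 70 0 1;1 1 70 0 1;1 1 70 0 1'
python3 - <<'E'
from h import *; from bench import *
s=sense(); R=s["tcp_rot"]; print(s["tcp_pos"],s["force"],shift(s,(.4359,-.1899,.026)))
d=read_camera("top");np.savez("top4.npz",**d)
sat=cv2.cvtColor(d["color"],cv2.COLOR_RGB2HSV)[...,1]
P,u,v=pts(d,sat<70); t=P[(abs(P[:,2]-.0755)<.004)&(np.abs(np.hypot(P[:,0]-.533,P[:,1]+.1675)-.068)<.006)]
t=t[np.hypot(t[:,0]-.467,t[:,1]+.183)>.03]
print("tier",circ(t)); 
E=s["tcp_pos"]-[0,0,.005]; h=E-.0315*R[:,1]; print("pred hook",h)
k=P[(np.hypot(P[:,0]-h[0],P[:,1]-h[1])<.025)&(P[:,2]>h[2]+.05)&(P[:,2]<h[2]+.063)]; print(len(k),np.median(k,0),k.min(0),k.max(0))
cv2.imwrite("pics/top4.png",cv2.resize(d["color"][140:270,370:510,::-1],None,fx=4,fy=4))
E
```

```text
clock: 7.35
tcp_pos: [0.4355, -0.1905, 0.0526]
tcp_rot: [[0.225, -0.974, -0.003], [-0.974, -0.225, 0.003], [-0.004, 0.002, -1.0]]
force: [0.4, -0.4, -0.7]
width: 0.527
[ 0.43547249 -0.19048067  0.0526052 ] [ 0.42452629 -0.43844384 -0.72934124] [-0.4 -0.6 26.6]
tier (array([ 0.53306637, -0.1671575 ]), np.float64(0.06750528464319196))
pred hook [ 0.46616184 -0.18338086  0.04752662]
107 [ 0.46864684 -0.18027181  0.10371549] [ 0.45430221 -0.19491227  0.09753019] [ 0.47786013 -0.17165887  0.10768058]
```

View pics/top4.png

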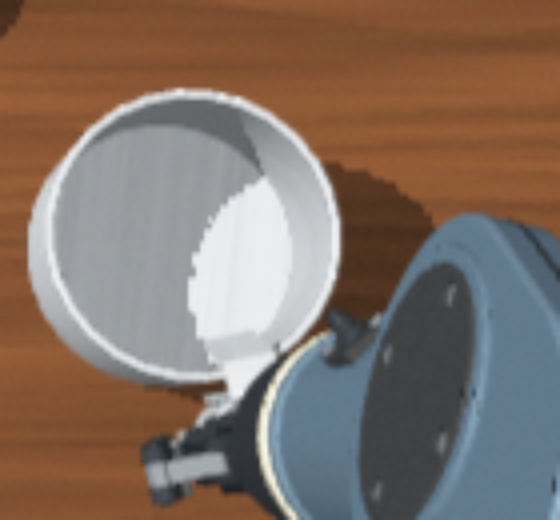

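The hook's top, at crop (245,365), lies across the rim, and the tier hasn't shifted. Lowering the rest of the way.

```bash
python3 -m pendant '0 0 6 0 1;0 0 12 0 1;0 0 18 0 1;0 0 23 0 1;0 0 25 0 1;0 0 25 0 1;0 0 25 0 1'
```

```text
clock: 8.28
tcp_pos: [0.4355, -0.1905, 0.0278]
tcp_rot: [[0.225, -0.974, -0.003], [-0.974, -0.225, 0.003], [-0.004, 0.002, -1.0]]
force: [0.1, 0.2, -1.2]
width: 0.533
```

```bash
python3 -m pendant '0 -1 0.5 0 1;0 -2 1 0 1;0 -3 1.5 0 1;0 -3 2 0 1;0 -3 2 0 1'
```

```text
clock: 8.9
tcp_pos: [0.4386, -0.1898, 0.0258]
tcp_rot: [[0.225, -0.974, -0.003], [-0.974, -0.225, 0.003], [-0.004, 0.002, -1.0]]
force: [0.4, 0.2, 1.4]
width: 0.527
```

Vertical force rose by about 2.5 N, so the hook rests on the rim. Releasing gently.

```bash
python3 -m pendant '0 0 0 0 -0.2;0 0 0 0 -0.3;0 0 0 0 -0.5;0 0 0 0 -0.8;0 0 0 0 -1;0 0 0 0 -1;0 0 0 0 -1;0 0 0 0 -1'
python3 -m pendant '0 0 -15 0 -1;0 0 -35 0 -1;0 0 -60 0 -1;0 0 -100 0 -1;0 30 -140 0 -1;-60 40 -170 0 -1;-120 40 -180 0 -1;-160 40 -180 0 -1'
python3 -m pendant '-60 0 0 0 -1;-100 0 0 0 -1;-150 0 0 0 -1;-200 0 0 0 -1;-200 0 0 0 -1;-200 0 0 0 -1'
python3 - <<'E'
from h import *; from bench import *
a=[]
for n,(x,y) in(("side",(300,200)),("top",(370,140))):
    d=read_camera(n);np.savez(n+"5.npz",**d); a.append(cv2.resize(d["color"][y:y+130,x:x+140,::-1],None,fx=2.8,fy=2.8))
    s=cv2.cvtColor(d["color"],cv2.COLOR_RGB2HSV)[...,1]; P,u,v=pts(d,s<70)
    rr=np.hypot(P[:,0]-.533,P[:,1]+.167); t=P[(abs(P[:,2]-.0755)<.003)&(abs(rr-.068)<.005)&(P[:,0]>.49)]
    print(n,"tier",circ(t)); k=P[(rr<.13)&(rr>.078)&(P[:,2]>.008)&(P[:,2]<.1)&(P[:,0]<.48)]
    print(len(k),np.percentile(k,[2,50,98],axis=0).round(4).tolist())
    r=k[abs(k[:,2]-.057)<.005]; print("cup rim",len(r),circ(r) if len(r)>5 else "",r[:,2].min(),r[:,2].max())
cv2.imwrite("pics/end.png",np.hstack(a)); print(sense()["clock"],sense()["tcp_pos"])
E
```

```text
clock: 9.9
tcp_pos: [0.4386, -0.1898, 0.0258]
tcp_rot: [[0.225, -0.974, -0.003], [-0.974, -0.225, 0.003], [-0.004, 0.002, -1.0]]
force: [-0.7, -1.3, -0.3]
width: 1.002
clock: 10.9
tcp_pos: [0.3635, -0.0416, 0.2075]
tcp_rot: [[0.226, -0.974, -0.0], [-0.974, -0.226, 0.003], [-0.003, -0.0, -1.0]]
force: [0.9, -0.4, 0.7]
width: 1.001
clock: 11.65
tcp_pos: [0.3181, 0.1528, 0.208]
tcp_rot: [[0.227, -0.974, -0.001], [-0.974, -0.227, 0.002], [-0.002, 0.0, -1.0]]
force: [0.3, -0.1, 0.1]
width: 1.003
side tier (array([ 0.53289545, -0.16794482]), np.float64(0.06757351319621523))
695 [[0.4166, -0.2155, 0.0169], [0.4425, -0.1906, 0.0323], [0.459, -0.173, 0.0765]]
cup rim 67 (array([ 0.43781967, -0.19366097]), np.float64(0.02090742760893537)) 0.05203103094301526 0.0618119542067139
top tier (array([ 0.53322596, -0.1671723 ]), np.float64(0.06754434484842502))
508 [[0.4171, -0.2137, 0.0156], [0.4381, -0.197, 0.0273], [0.4567, -0.1703, 0.0751]]
cup rim 26 (array([ 0.43798177, -0.192937  ]), np.float64(0.020723883311950998)) 0.05203084790896652 0.0559097086067581
11.75 [0.31842378 0.15216333 0.20799131]
```

View pics/end.png

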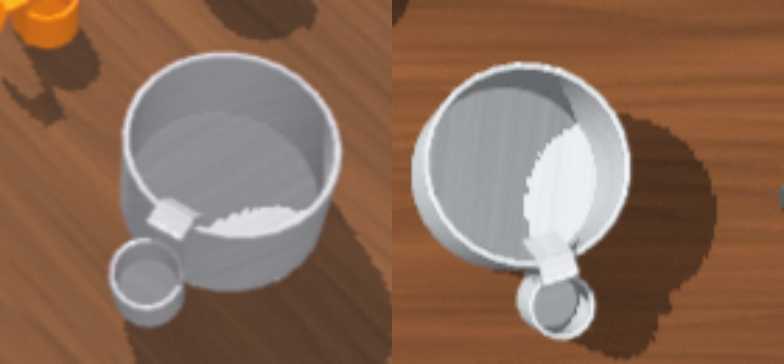

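The cup hangs upright on the outside of the wall, with its hook over the rim at crop (172,215) in the side half and (550,258) in the top half. Nothing is touching it.

```bash
python3 -c "from bench import *; print(hand_in())"
```

```text
the job is handed in; nothing more can be done
None
```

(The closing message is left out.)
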